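Load the bread slicer and latch its guard

TASK

Get the bench bread slicer ready to run: lay the long loaf from the wooden board gently into the loading bay, flat and lengthwise. Then slide the clear guard shut over it and press it home until the spring latch clicks and holds it, without ramming it into its buffer. Leave the roll on the board, the jam jar, the crumb brush and the label gun where they are, and let go.

Things in the scene. Friction and masses are not known exactly. Their poses are not given: they have to be found in the camera images.
- slicer: Cream bench bread slicer, 690 long (its y) x 360 x 340 mm, fixed. Origin at table level under the loading bay; z up, x to its rear (away from the robot). At its +y end (y over 140 mm) the round blade housing, 340 mm high; at its -y end (y under -130 mm) the flat feed drive housing, 160 mm high, over which the guard is parked at the start.
- bay (a point): Middle of the loading bay's floor, 95 mm above the table, frame parallel to the slicer's. The bay is an open trough, 170 mm wide (x -85 to 85 mm) and 260 mm long (y -130 to 130 mm here, from the blue pusher to the blade housing). Its rim is 72 mm above its floor; the guard rails on the rims at x = -106 and 106 mm reach 85 mm above the floor.
- latch_housing (a point): Top of the latch's black pull knob, 258 mm above the table. Below it the yellow latch housing (32 mm along x, 60 mm along y, underside 192 mm above the table) overhangs the bay's front corner beside the blade housing.
- guard (a joint): Opening of the clear sliding guard, m: 0.22 to 0.25 at the start, less as it slides along the slicer's +y. Latched, it rests between -0.010 and 0.010, different each run (its strike bar is set in slots). It slides at 2 to 5 N; over the last 25 mm the push climbs to about 11 N, drops at the click, and within 3 mm more the buffer bottoms. Let go before the click, it springs back.
- guard_handle (a point): Middle of the guard's red handle, a bar 12 mm thick and 110 mm long along the slicer's x, on a post at each end. Its axis is 208 mm above the table, 35 mm above the guard's top face. It moves with the guard; at guard = 0 it lies at y = -20 mm in the slicer's frame. Its frame is parallel to the slicer's.
- bolt (a joint): Lift of the sprung steel latch bolt under the black pull knob of the yellow housing, m: 0 down, about 0.0065 when the strike bar's ramp has lifted it just before the click; it drops back to 0 at the click.
- buffer: Sprung buffer with a black rubber tip (18 mm diameter) on the blade housing; its origin is at the tip's face, 182 mm above the table. The strike bar presses it in by up to 15 mm (2 to 6 N), then it is at its end. It must not be loaded above 25 N.
- loaf_mid (a point): Centre of the loaf: 150 mm long (along its x), 60 mm wide (y), 60 mm high, crusty, light brown with three pale slashes on top, about 0.3 kg, its underside 30 mm below this point; it lies along the wooden board.
- board: Wooden board 260 x 230 x 18 mm on the table, right of the slicer; origin at the centre of its underside. The loaf lies on its left half, a small roll on its right half.
- roll: Round bread roll, 68 mm diameter, 42 mm high, on the board beside the loaf; origin at its underside. Leave it.
- jam_jar: Amber jar with a red cap, 68 mm diameter, 100 mm high, on the table on the right, before the slicer; origin at its underside. Leave it.
- crumb_brush: Wooden hand brush 275 mm long, 34 mm high, lying on the table to the left, before the slicer; origin at the underside near its middle. Leave it.
- label_gun: Blue hand label gun, 110 mm long and 140 mm high, standing on the table to the left; origin at its underside. Leave it.
There are look-alikes about, which are no part of the job. What is shaped like the part that bears loaf_mid but turquoise is not meant.

How it is judged:
By the outcome, as a careful person would: the job done as asked, in the order asked, and still so for the second after the job is handed in, with the robot touching nothing.
It also fails if it takes over 72 s, if anything falls off the work surface, if the arm or the gripper's body presses on something with over 40 N, if the wrist force passes 120 N, or if a joint passes its speed limit or range.

ROBOT

A 6-joint arm with a two-finger parallel gripper is mounted at the origin on the work surface. World frame = base frame: x ahead of the robot, y to its left, z up, the work surface at z = 0. Lengths are in m, angles in rad, forces in N, time in s.
With the tool pointing down it reaches from about 0.425 to 1.125 m from the base axis. Payload 14.9 kg.
Tool frame: the origin (TCP) lies at the very end of the fingers, on their centre line; the grasp point (between the pads) lies 19 mm behind it; z points along the fingers, x is the direction in which the jaws open and shut, and the axes are right-handed (so a half turn about z gives the same grasp; the last joint's range is limited). The gripper opens to 91 mm and grips with 3 to 60 N. Pads are 32 mm wide; open, the fingers measure 118 mm over their backs; the gripper's body (76 mm by 178 mm) begins 60 mm behind the grasp point.
Start: joints at [-1.151, 0.379, 1.734, -0, 1.028, -0.033], TCP at [0.306, -0.629, 0.214] pointing down, gripper open.
Joint ranges: [-2.77, 2.77], [-0.74, 2.19], [0, 2.66], [-1.06, 4.2], [0.31, 2.87], [-3.08, 3.08]. Speed limits (rad/s): [1.89, 1.89, 2.39, 3.14, 3.14, 3.14].

INTERFACE

Orientations are given as a rotation vector (axis times angle).
In Python, from bench import telemetry, camera, calibration, order gives the robot as it stands.
- The arm moves only by the tool carry_out, never from a script. Its argument "series" is one flat list of numbers, 5 for each row, row after row: the shift along the world's x, y, z in m, then the turn about the world's z in degrees, then the opening, from 0 (shut) to 1 (fully open). A call has 1 to 5 rows; each row shifts and turns the commanded pose from where the row before left it; what a row does not reach is not made up. A row lasts 1/8 s, in which the tool goes at most 62.5 mm and 10.7 degrees, less where a joint would pass 70% of its speed; a pose out of reach is approached as far as the arm can. A call with a gripper value outside its range is refused whole. The fingers move at their own pace and stop on an object; "grip_force" is the grip in N (left out, the last holds). Time passes only in rows, so rows that do not move let the fingers close. It gives the time, the measured TCP pose, the force and the opening at its end, in the units of the state.
- telemetry.observe(): the state, without advancing time (a new reading comes with each control period).
- camera(name): name is "scene" or "top"; returns (picture, depth): 384x512x3 uint8, red, green, blue; 384x512 float32, m along the optical axis (not along the pixel's ray), 0 where there is no reading.
- calibration(name): a dict with "camera_matrix" (3x3 intrinsics, pixels), "origin" and "rotation" of the camera in the world. Camera axes: x right, y down, z forward; pixel columns grow to the right and rows downward; lengths in m; the calibration is good to about 2 mm. A picture is of the moment at which its call begins. calibration takes no time and is no camera call.
- order.close_job(): hands the job in, once; it reports no verdict.
The state is a dict: "t": time; "joint_pos": joint angles; "qd": joint speeds; "joint_efforts": joint torques, N m; "ee_pos": TCP position; "ee_rot": TCP orientation; "force": force on the tool from outside, world axes, zero at the start; "ft_torque": the same for the moment, N m; "opening": finger opening in m.
Only numpy, scipy, OpenCV 4.12 (cv2) and the standard library are available. Lean on these libraries where they do the work, as an engineer would, in place of code of your own. Each camera call takes 0.05 s, during which the arm holds its last target.

## Working session

There is one attempt and no reset: what is moved stays moved. The work goes in short steps, Python scripts to look and compute and a tool call to move; the robot and the scene stay as the last step left them, time stands still between calls to the robot, and variables do not carry over. Pictures are saved under pics/ and viewed, and the job is handed in when it is done.

Besides the shell and the picture viewer there is one more tool, called after "Request:" in YAML: its name, and indented under it one key for each argument. carry_out: Moves the arm, as the interface text tells. Its arguments: {"type":"object","properties":{"series":{"type":"array"},"grip_force":{"type":"number"}},"required":["series"]}

```bash
ls; mkdir -p pics; python3 - <<'E'
from bench import telemetry,camera,calibration
import cv2,numpy as np
for n in ("scene","top"):
    p,d=camera(n); np.savez(f"pics/{n}0.npz",p=p,d=d); cv2.imwrite(f"pics/{n}0.png",p[:,:,::-1])
    c=calibration(n); print(n,{k:np.round(v,4).tolist() for k,v in c.items()})
print(telemetry.observe())
E
```

```text
pics
scene {'camera_matrix': [[469.0596, 0.0, 261.6719], [0.0, 469.0596, 190.9942], [0.0, 0.0, 1.0]], 'origin': [1.4357, 0.1515, 1.5093], 'rotation': [-1.72, -2.0205, 0.637]}
top {'camera_matrix': [[363.7872, 0.0, 257.9148], [0.0, 363.7872, 182.4015], [0.0, 0.0, 1.0]], 'origin': [0.2978, 0.0237, 1.6332], 'rotation': [-2.1425, 2.178, -0.1396]}
{'t': 0.1, 'joint_pos': array([-1.15133755e+00,  3.79344644e-01,  1.73471616e+00,  7.73202041e-06,
        1.02852114e+00, -3.32807335e-02]), 'qd': array([-9.45317571e-04,  1.33420410e-05, -1.15509420e-03,  7.43786296e-04,
        5.62921003e-04,  8.98471454e-04]), 'joint_efforts': array([ 8.61804529e-04, -7.65032172e+01, -4.35291731e+01,  6.52319798e-02,
        3.99355707e-02, -1.42395314e-05]), 'ee_pos': array([ 0.30606457, -0.62914598,  0.21336496]), 'ee_rot': array([-2.66287411e+00,  1.66589310e+00,  1.28322668e-03]), 'force': array([0.83215361, 0.62429922, 0.29730862]), 'ft_torque': array([-0.04126658, -0.00176713, -0.03454965]), 'opening': 0.0911843459331041}
```

View pics/scene0.png

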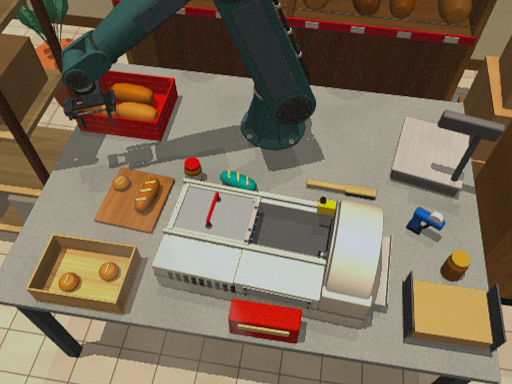

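View pics/top0.png

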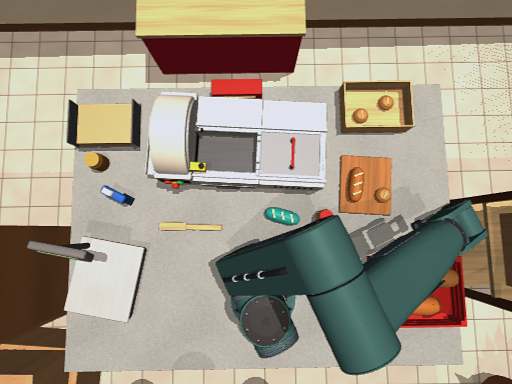

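```bash
cat > h.py <<'E'
import numpy as np,cv2
from scipy.spatial.transform import Rotation as R
from bench import calibration
def cloud(n,d):
    c=calibration(n);K=np.array(c["camera_matrix"]);Rm=np.array(c["rotation"])
    Rm=R.from_rotvec(Rm).as_matrix() if Rm.size==3 else Rm
    v,u=np.indices(d.shape)
    P=np.stack([(u-K[0,2])/K[0,0]*d,(v-K[1,2])/K[1,1]*d,d],-1)
    W=P@Rm.T+np.array(c["origin"]); W[d<=0]=np.nan
    return W
def proj(n,X):
    c=calibration(n);K=np.array(c["camera_matrix"]);Rm=R.from_rotvec(np.array(c["rotation"])).as_matrix()
    p=(np.atleast_2d(X)-np.array(c["origin"]))@Rm; q=p@K.T; return q[:,:2]/q[:,2:]
def ray(n,u,v,z):
    "point at world height z on pixel ray"
    c=calibration(n);K=np.array(c["camera_matrix"]);Rm=R.from_rotvec(np.array(c["rotation"])).as_matrix();o=np.array(c["origin"])
    r=Rm@np.linalg.solve(K,[u,v,1.]); return o+r*(z-o[2])/r[2]
def load(n,k): 
    f=np.load(f"pics/{n}{k}.npz"); return f["p"],f["d"]
E
python3 - <<'E'
from h import *
for n,(a,b,c,d),s in (("scene",(90,160,200,330),3),("scene",(150,165,400,330),3),("top",(140,85,400,235),3)):
    p,dd=load(n,0); cr=p[b:d,a:c]; cv2.imwrite(f"pics/c_{n}{a}.png",cv2.resize(cr,None,fx=s,fy=s,interpolation=cv2.INTER_CUBIC)[:,:,::-1])
p,d=load("top",0);W=cloud("top",d)
for u,v in [(357,184),(347,200),(300,300),(292,150),(225,150),(170,130),(280,120),(198,166),(110,300),(90,220)]: print((u,v),np.round(W[v,u],3))
p,d=load("scene",0);W=cloud("scene",d)
for u,v in [(147,194),(211,212),(290,230),(350,240),(324,200),(328,206),(210,260),(400,280)]: print("s",(u,v),np.round(W[v,u],3))
E
```

```text
(357, 184) [ 0.476 -0.412  0.083]
(347, 200) [ 0.413 -0.382  0.018]
(300, 300) [-0.018 -0.162  0.001]
(292, 150) [ 0.601 -0.123  0.216]
(225, 150) [0.63  0.152 0.099]
(170, 130) [0.655 0.332 0.341]
(280, 120) [ 0.743 -0.083  0.155]
(198, 166) [0.535 0.243 0.257]
(110, 300) [0.011 0.633 0.079]
(90, 220) [0.343 0.764 0.   ]
s (147, 194) [ 0.5   -0.405  0.08 ]
s (211, 212) [ 0.622 -0.125  0.212]
s (290, 230) [0.578 0.139 0.097]
s (350, 240) [0.725 0.316 0.331]
s (324, 200) [0.545 0.236 0.257]
s (328, 206) [0.554 0.252 0.24 ]
s (210, 260) [ 0.769 -0.1    0.158]
s (400, 280) [ 0.657  0.544 -0.003]
```

View pics/c_scene150.png

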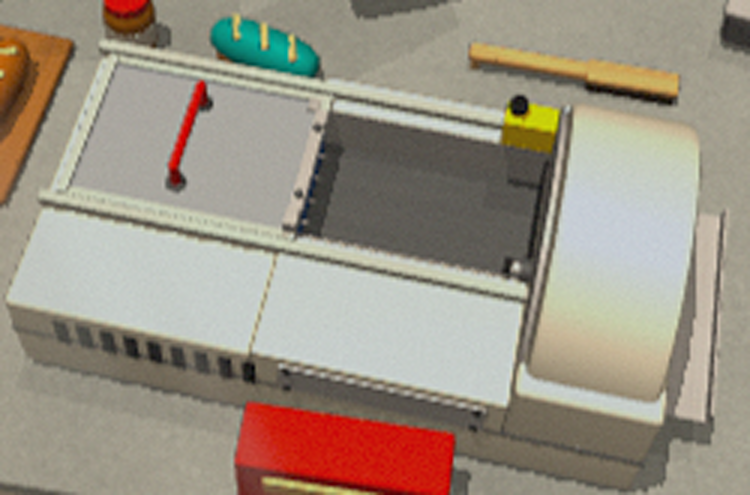

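View pics/c_top140.png

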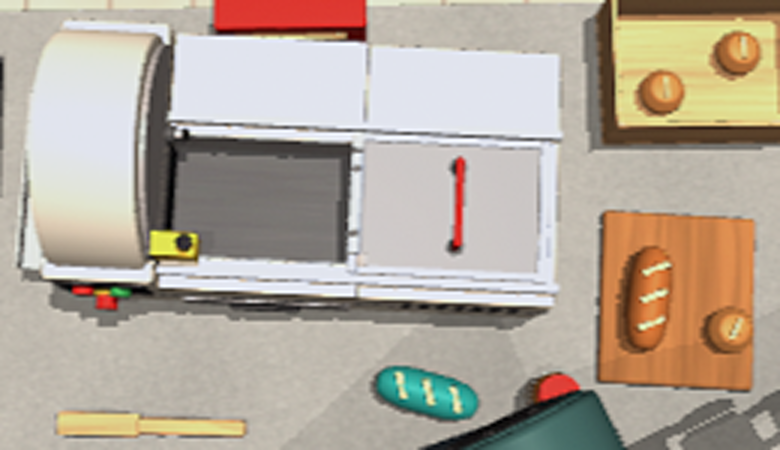

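View pics/c_scene90.png

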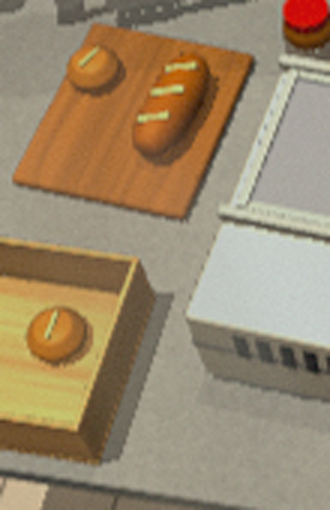

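```bash
python3 - <<'E'
from h import *
for n in ("top","scene"):
    p,d=load(n,0);W=cloud(n,d);hsv=cv2.cvtColor(p,cv2.COLOR_RGB2HSV)
    x,y,z=W[...,0],W[...,1],W[...,2]
    H,S,V=hsv[...,0],hsv[...,1],hsv[...,2]
    red=((H<8)|(H>172))&(S>150)&(V>80)&(z>0.19)&(z<.23)&(x>.45)&(x<.75)&(abs(y)<.3)
    P=W[red]; c=P.mean(0); u,s,vt=np.linalg.svd(P[:,:2]-c[:2]); a=vt[0]*np.sign(vt[0][0])
    t=(P[:,:2]-c[:2])@a; print(n,"handle",len(P),np.round(c,4),"yaw(x dir)",np.degrees(np.arctan2(a[1],a[0])).round(2),t.min().round(4),t.max().round(4),P[:,2].max().round(3))
    yel=(H>22)&(H<34)&(S>180)&(z>.2)&(z<.27)&(x>.45)&(x<.7)&(y>0)
    P=W[yel];print("yellow",len(P),np.round(P.mean(0),4),np.round(P.min(0),3),np.round(P.max(0),3))
    T=P[abs(P[:,2]-np.median(P[:,2]))<.004]; print(" top rect",cv2.minAreaRect(T[:,:2].astype(np.float32)*1000), np.median(T[:,2]))
    m=(z>.17)&(z<.19)&(x>.45)&(x<.76)&(y>-.3)&(y<.25)
    P=W[m];print("rails pts",len(P),cv2.minAreaRect(P[:,:2].astype(np.float32)*1000))
    m=(z>.085)&(z<.105)&(x>.45)&(x<.75)&(y>-.05)&(y<.3)
    P=W[m];print("floor",len(P),np.median(P[:,2]),cv2.minAreaRect(P[:,:2].astype(np.float32)*1000))
    m=(z>.15)&(z<.168)&(x>.5)&(x<.95)&(y>-.35)&(y<.3)
    P=W[m];print("deck",len(P),np.median(P[:,2]),cv2.minAreaRect(P[:,:2].astype(np.float32)*1000))
    m=(z>.03)&(z<.1)&(x>.35)&(x<.6)&(y>-.5)&(y<-.33)&(H<25)&(S>60)
    P=W[m];r=cv2.minAreaRect(P[:,:2].astype(np.float32)*1000);print("loaf",len(P),P[:,2].max().round(4),r,P.mean(0).round(4))
    m=(z>.012)&(z<.024)&(x>.33)&(x<.65)&(y>-.6)&(y<-.28)
    P=W[m];print("board",len(P),cv2.minAreaRect(P[:,:2].astype(np.float32)*1000))
    m=(z>.03)&(z<.1)&(x>.35)&(x<.6)&(y>-.6)&(y<-.44)
E
```

```text
top handle 66 [ 0.595  -0.1256  0.2125] yaw(x dir) -3.23 -0.0583 0.0572 0.219
yellow 10 [0.5347 0.2242 0.2296] [0.523 0.221 0.218] [0.549 0.231 0.241]
 top rect ((529.481201171875, 224.1143798828125), (6.067391872406006, 17.360782623291016), 63.07461166381836) 0.23560440631419266
rails pts 3667 ((616.291259765625, -8.75079345703125), (519.7783813476562, 279.986572265625), 89.13636779785156)
floor 2058 0.09803588073270386 ((586.365234375, 122.31099700927734), (317.90216064453125, 219.6603240966797), 85.97799682617188)
deck 3350 0.1626845904949169 ((660.787841796875, 1.70965576171875), (541.03759765625, 353.392578125), 86.24893188476562)
loaf 409 0.0891 ((465.0945739746094, -415.54937744140625), (171.29225158691406, 90.4903793334961), 17.26480484008789) [ 0.4773 -0.408   0.0699]
board 2070 ((498.4889831542969, -451.835693359375), (258.9002990722656, 293.23870849609375), 86.37033081054688)
scene handle 106 [ 0.6035 -0.1266  0.2125] yaw(x dir) -3.96 -0.0621 0.0542 0.223
yellow 203 [0.5509 0.2495 0.2288] [0.526 0.218 0.2  ] [0.564 0.275 0.253]
 top rect ((546.23974609375, 245.61807250976562), (34.15179443359375, 51.586090087890625), 20.03891372680664) 0.23493893615052763
rails pts 5246 ((619.5783081054688, -11.265594482421875), (526.632568359375, 279.6250915527344), 88.7375717163086)
floor 2308 0.0991921093073177 ((592.2035522460938, 140.4283905029297), (258.36663818359375, 138.53204345703125), 86.10763549804688)
deck 5204 0.16283599854407027 ((670.1864624023438, 18.71112060546875), (584.9656982421875, 341.3538818359375), 86.23776245117188)
loaf 523 0.09 ((487.3476257324219, -432.5345764160156), (151.17376708984375, 124.08910369873047), 12.928914070129395) [ 0.4963 -0.4102  0.0675]
board 2222 ((478.4218444824219, -461.60186767578125), (275.85992431640625, 286.65924072265625), 81.4431381225586)
```

```bash
python3 - <<'E'
from h import *
A=[]
for n in ("top","scene"):
    p,d=load(n,0);W=cloud(n,d).reshape(-1,3);x,y,z=W.T
    m=(z>.105)&(z<.155)&(x>.48)&(x<.75)&(y>-.06)&(y<.31)
    P=W[m]
    # yaw-rotated
    for yaw in (-3.8,):
        q=np.radians(yaw);c,s=np.cos(q),np.sin(q)
        X=P[:,0]*c+P[:,1]*s;Y=-P[:,0]*s+P[:,1]*c
        hx,ex=np.histogram(X,np.arange(.40,.80,.004));hy,ey=np.histogram(Y,np.arange(-.05,.36,.004))
        print(n,len(P));print([(round(e,3),h) for e,h in zip(ex,hx) if h>3]);print([(round(e,3),h) for e,h in zip(ey,hy) if h>3])
    # line fits
    print(n)
E
```

```text
top 366
[(np.float64(0.464), np.int64(4)), (np.float64(0.468), np.int64(54)), (np.float64(0.472), np.int64(11)), (np.float64(0.56), np.int64(4)), (np.float64(0.576), np.int64(4)), (np.float64(0.584), np.int64(4)), (np.float64(0.592), np.int64(4)), (np.float64(0.604), np.int64(4)), (np.float64(0.608), np.int64(4)), (np.float64(0.612), np.int64(5)), (np.float64(0.632), np.int64(5)), (np.float64(0.644), np.int64(4)), (np.float64(0.664), np.int64(5)), (np.float64(0.668), np.int64(4)), (np.float64(0.672), np.int64(5)), (np.float64(0.68), np.int64(19)), (np.float64(0.684), np.int64(161))]
[(np.float64(0.062), np.int64(4)), (np.float64(0.066), np.int64(5)), (np.float64(0.07), np.int64(4)), (np.float64(0.074), np.int64(4)), (np.float64(0.078), np.int64(4)), (np.float64(0.082), np.int64(4)), (np.float64(0.09), np.int64(4)), (np.float64(0.114), np.int64(4)), (np.float64(0.122), np.int64(4)), (np.float64(0.13), np.int64(4)), (np.float64(0.134), np.int64(5)), (np.float64(0.138), np.int64(4)), (np.float64(0.142), np.int64(6)), (np.float64(0.146), np.int64(6)), (np.float64(0.15), np.int64(4)), (np
[... 3497 characters left out ...]
, (np.float64(0.23), np.int64(11)), (np.float64(0.234), np.int64(11)), (np.float64(0.238), np.int64(10)), (np.float64(0.242), np.int64(12)), (np.float64(0.246), np.int64(11)), (np.float64(0.25), np.int64(8)), (np.float64(0.254), np.int64(10)), (np.float64(0.258), np.int64(11)), (np.float64(0.262), np.int64(10)), (np.float64(0.266), np.int64(9)), (np.float64(0.27), np.int64(12)), (np.float64(0.274), np.int64(10)), (np.float64(0.278), np.int64(10)), (np.float64(0.282), np.int64(11)), (np.float64(0.286), np.int64(11)), (np.float64(0.29), np.int64(10)), (np.float64(0.294), np.int64(9)), (np.float64(0.298), np.int64(10)), (np.float64(0.302), np.int64(10)), (np.float64(0.306), np.int64(24))]
scene
```

```bash
python3 - <<'E'
from h import *
q=np.radians(-3.8);c,s=np.cos(q),np.sin(q)
def rot(W): return np.stack([W[:,0]*c+W[:,1]*s,-W[:,0]*s+W[:,1]*c,W[:,2]],1)
L={}
for n in ("top","scene"):
    p,d=load(n,0);L[n]=rot(cloud(n,d).reshape(-1,3))
def fit(P,a,b,nm):
    for _ in range(4):
        k=np.polyfit(P[:,a],P[:,b],1); r=P[:,b]-np.polyval(k,P[:,a]); P=P[abs(r)<2.5*r.std()+1e-4]
    print(nm,len(P),"slope deg",np.degrees(k[0]).round(2),"mid",np.polyval(k,.182 if a==1 else .602).round(4),r.std().round(4))
P=L["scene"];fit(P[(P[:,2]>.11)&(P[:,2]<.155)&(abs(P[:,0]-.517)<.008)&(P[:,1]>.07)&(P[:,1]<.30)],1,0,"front wall")
P=L["top"];fit(P[(P[:,2]>.11)&(P[:,2]<.155)&(abs(P[:,0]-.685)<.008)&(P[:,1]>.07)&(P[:,1]<.30)],1,0,"rear wall")
P=L["top"];fit(P[(P[:,2]>.11)&(P[:,2]<.155)&(abs(P[:,1]-.312)<.006)&(P[:,0]>.53)&(P[:,0]<.675)],0,1,"blade wall")
for n in L:
  P=L[n];fit(P[(P[:,2]>.11)&(P[:,2]<.155)&(abs(P[:,1]-.052)<.006)&(P[:,0]>.53)&(P[:,0]<.675)],0,1,"pusher "+n)
# profiles: rails around X=.496,.708 
for n in L:
  P=L[n]; 
  for lo,hi in ((.46,.53),(.67,.74)):
    print(n,[(round(e,3),round(float(np.median(P[m][:,2])),3)) for e in np.arange(lo,hi,.005) for m in [(P[:,0]>=e)&(P[:,0]<e+.005)&(P[:,1]>.08)&(P[:,1]<.2)&(P[:,2]>.05)] if m.sum()>3])
# guard extents, Y profile in X .54-.66
for n in L:
  P=L[n]; print(n,[(round(e,3),round(float(np.median(P[m][:,2])),3),int(m.sum())) for e in np.arange(-.22,.08,.006) for m in [(P[:,0]>=.53)&(P[:,0]<.56)&(P[:,1]>e)&(P[:,1]<=e+.006)] if m.sum()>2])
  # knob / latch
for n in L:
  P=L[n];m=(P[:,2]>.2)&(P[:,2]<.27)&(P[:,0]<.57)&(P[:,0]>.46)&(P[:,1]>.2)&(P[:,1]<.325);Q=P[m];print("latch",n,np.round(Q.min(0),3),np.round(Q.max(0),3)); Q=Q[Q[:,2]>.25];print(" knob",np.round(Q.mean(0),4),np.round(Q.max(0),3))
E
```

```text
front wall 461 slope deg -0.16 mid 0.5189 0.0019
rear wall 145 slope deg 0.09 mid 0.6852 0.0009
blade wall 53 slope deg 0.14 mid 0.3122 0.0006Traceback (most recent call last):
  File "<stdin>", line 15, in <module>
  File "<stdin>", line 9, in fit
    raise TypeError("expected non-empty vector for x")
TypeError: expected non-empty vector for x
```

```bash
python3 - <<'E'
from h import *
q=np.radians(-3.8);c,s=np.cos(q),np.sin(q)
def rot(W): return np.stack([W[:,0]*c+W[:,1]*s,-W[:,0]*s+W[:,1]*c,W[:,2]],1)-[.602,.182,0]
L={}
for n in ("top","scene"):
    p,d=load(n,0);L[n]=rot(cloud(n,d).reshape(-1,3))
for n in L:
  P=L[n]; 
  for lo,hi in ((-.14,-.08),(.08,.14)):
    print(n,[(int(e*1000),round(float(np.median(P[m][:,2])),3)) for e in np.arange(lo,hi,.005) for m in [(P[:,0]>=e)&(P[:,0]<e+.005)&(P[:,1]>-.1)&(P[:,1]<.02)&(P[:,2]>.05)] if m.sum()>3])
for n in L:
  P=L[n]; print(n,[(int(e*1000),round(float(np.median(P[m][:,2])),3),int(m.sum())) for e in np.arange(-.42,-.08,.008) for m in [(P[:,0]>=-.05)&(P[:,0]<.05)&(P[:,1]>e)&(P[:,1]<=e+.008)] if m.sum()>2])
for n in L:
  P=L[n];m=(P[:,2]>.2)&(P[:,2]<.27)&(P[:,0]<-.03)&(P[:,0]>-.14)&(P[:,1]>.02)&(P[:,1]<.138);Q=P[m];print("latch",n,np.round(Q.min(0),3),np.round(Q.max(0),3)); Q=Q[Q[:,2]>.25];print(" knob",np.round(Q.mean(0),4),np.round(Q.max(0),3))
# loaf: color-based, project
for n in ("top","scene"):
    p,d=load(n,0);W=cloud(n,d);x,y,z=W[...,0],W[...,1],W[...,2]
    m=(z>.03)&(z<.1)&(x>.35)&(x<.6)&(y>-.46)&(y<-.33)
    num,lab,st,ce=cv2.connectedComponentsWithStats(m.astype(np.uint8)); k=1+np.argmax(st[1:,4]); P=W[lab==k]
    print(n,"loaf",st[k],cv2.minAreaRect(P[:,:2].astype(np.float32)*1000),P[:,2].max())
    m=(z>.055)&(lab==k);P=W[m];cc=P[:,:2].mean(0);u,sg,vt=np.linalg.svd(P[:,:2]-cc);print(len(P),cc,vt[0],cv2.minAreaRect(P[:,:2].astype(np.float32)*1000))
    m=(z>.075)&(lab==k);P=W[m];cc=P[:,:2].mean(0);u,sg,vt=np.linalg.svd(P[:,:2]-cc);print(len(P),cc,vt[0],np.ptp((P[:,:2]-cc)@vt.T,axis=0))
    m=(z>.025)&(z<.1)&(x>.35)&(x<.6)&(y>-.56)&(y<-.46);P=W[m];print("roll",P.mean(0),P.min(0),P.max(0))
    m=(z>.03)&(z<.2)&(x>.3)&(x<.5)&(y>-.33)&(y<-.15);P=W[m];print("jar",len(P),P.mean(0),P.min(0),P.max(0)) if len(P) else 0
E
```

```text
top [(-140, 0.077), (-135, 0.099), (-130, 0.166), (-125, 0.167), (-120, 0.167), (-114, 0.174), (-109, 0.179), (-104, 0.181), (-99, 0.169), (-94, 0.167), (-89, 0.167), (-84, 0.167)]
top [(80, 0.132), (85, 0.165), (90, 0.167), (95, 0.172), (100, 0.179), (105, 0.179), (110, 0.177), (115, 0.166), (120, 0.167), (125, 0.167), (130, 0.167), (135, 0.167), (140, 0.166)]
scene [(-135, 0.163), (-130, 0.166), (-125, 0.169), (-120, 0.173), (-114, 0.18), (-109, 0.181), (-104, 0.178), (-99, 0.173), (-94, 0.169), (-89, 0.155), (-84, 0.134), (-79, 0.102)]
scene [(80, 0.162), (85, 0.168), (90, 0.169), (100, 0.181), (105, 0.182), (110, 0.175), (115, 0.169), (120, 0.167), (125, 0.169), (130, 0.169), (135, 0.168), (140, 0.168)]
top [(-412, 0.154, 3), (-403, 0.159, 46), (-395, 0.175, 28), (-387, 0.178, 45), (-379, 0.175, 55), (-371, 0.174, 44), (-363, 0.173, 46), (-355, 0.172, 47), (-347, 0.172, 50), (-339, 0.172, 45), (-331, 0.173, 49), (-323, 0.174, 44), (-315, 0.173, 47), (-307, 0.173, 48), (-299, 0.174, 47), (-291, 0.173, 48), (-283, 0.173, 47), (-275, 0.211, 27), (-267, 0.211, 67), (-259, 0.174, 45),
[... 1984 characters left out ...]
3 -0.29504036  0.0305913 ] [ 0.49986424 -0.15003882  0.18715987]
scene loaf [134 177  26  35 563] ((485.3028259277344, -414.37139892578125), (55.97964096069336, 152.94210815429688), 82.48979949951172) 0.08999350078046597
485 [ 0.49270374 -0.41221126] [ 0.98479719 -0.1737081 ] ((485.3028259277344, -414.37139892578125), (55.97964096069336, 152.94210815429688), 82.48979949951172)
224 [ 0.48751377 -0.41791766] [ 0.98760798 -0.15694103] [0.13164744 0.04225548]
roll [ 0.45663604 -0.52556769  0.04453787] [ 0.35784068 -0.55946717  0.02502899] [ 0.59649472 -0.46187026  0.06658324]
jar 549 [ 0.39743371 -0.24281269  0.11190992] [ 0.30900757 -0.30383653  0.03186322] [ 0.49997768 -0.150608    0.18923938]
```

The light-brown slashed loaf on the board is at top (357,184) and scene (147,194). The other things it could be taken for:
- the turquoise loaf at top (282,215)
- the crate loaves at scene (132,97)
- the roll at top (382,195)
- the tray rolls at top (361,115) and (386,102)

The close crop confirms that the board loaf is light brown with three pale slashes, so I'll use that one.

Request:
carry_out:
  series: [0.035, 0.043, 0, -6.8, 1, 0.035, 0.043, 0, -6.8, 1, 0.035, 0.043, 0, -6.8, 1, 0.035, 0.043, 0, -6.8, 1, 0.037, 0.043, 0, -6.8, 1]
  grip_force: 12

```text
t: 0.72
ee_pos: [0.484, -0.4129, 0.2138]
ee_rot: [2.055, -2.376, -0.001]
force: [0.7, -0.5, -0.1]
opening: 0.0911
```

Request:
carry_out:
  series: [0, 0, -0.05, 0, 1, 0, 0, -0.045, 0, 1, 0, 0, 0, 0, 1]

```text
t: 1.1
ee_pos: [0.4816, -0.4127, 0.1159]
ee_rot: [2.06, -2.371, -0.01]
force: [0.3, 1.0, 0.1]
opening: 0.0913
```

```bash
cat > snap.py <<'E'
import sys
from h import *
from bench import camera,telemetry
n,k,a,b,c,d=sys.argv[1],sys.argv[2],*map(int,sys.argv[3:7])
p,D=camera(n);np.savez(f"pics/{n}{k}.npz",p=p,d=D);s=min(800/(c-a),600/(d-b))
cv2.imwrite(f"pics/{n}{k}.png",cv2.resize(p[b:d,a:c],None,fx=s,fy=s,interpolation=cv2.INTER_CUBIC)[:,:,::-1])
o=telemetry.observe();print(s,o["t"],o["ee_pos"].round(4),o["force"].round(2),o["opening"])
E
python3 snap.py scene 1 70 100 230 220
```

```text
5.0 1.15 [ 0.4827 -0.414   0.1184] [-0.06 -0.37  0.53] 0.09085442822653739
```

View pics/scene1.png

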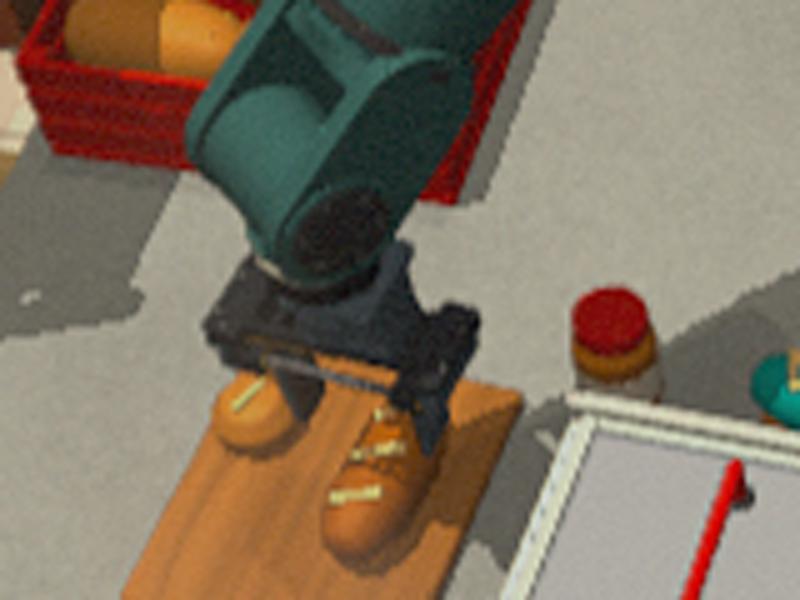

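The gripper straddles the loaf, with fingers at crop (300,400) and (430,420). The roll at (255,415) is clear to the left. Next I lower it.

Request:
carry_out:
  series: [0, 0, -0.03, 0, 1, 0, 0, -0.025, 0, 1, 0, 0, -0.015, 0, 1, 0, 0, -0.013, 0, 1, 0, 0, 0, 0, 1]

```text
t: 1.78
ee_pos: [0.4832, -0.4145, 0.0359]
ee_rot: [2.06, -2.372, -0.001]
force: [0.4, 0.2, 0.4]
opening: 0.0914
```

```bash
python3 snap.py scene 2 70 100 230 220
```

```text
5.0 1.825 [ 0.4834 -0.4147  0.0364] [ 0.92 -0.09  0.49] 0.09126881569019298
```

View pics/scene2.png

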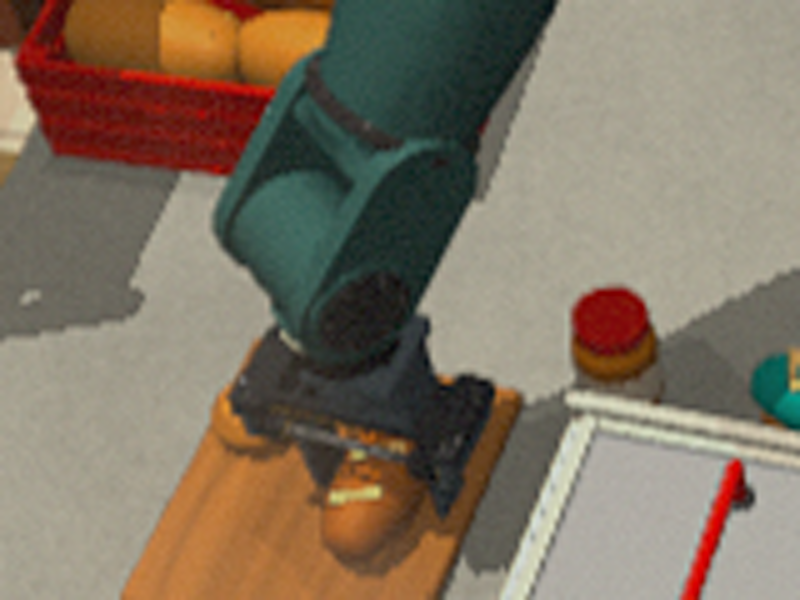

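The loaf at crop (370,500) sits between the fingers at (320,465) and (445,490), with no contact yet. Closing.

Request:
carry_out:
  series: [0, 0, 0, 0, 0.4, 0, 0, 0, 0, 0.4, 0, 0, 0, 0, 0.4, 0, 0, 0, 0, 0.4, 0, 0, 0, 0, 0.4]
  grip_force: 12

```text
t: 2.45
ee_pos: [0.4834, -0.4147, 0.0362]
ee_rot: [2.06, -2.372, 0.001]
force: [-1.6, -2.0, 5.2]
opening: 0.0601
```

Request:
carry_out:
  series: [0, 0, 0, 0, 0.4, 0, 0, 0.01, 0, 0.4, 0, 0, 0.02, 0, 0.4, 0, 0, 0.03, 0, 0.4, 0, 0, 0.04, 0, 0.4]

```text
t: 3.08
ee_pos: [0.4828, -0.414, 0.1373]
ee_rot: [2.06, -2.372, -0.002]
force: [-0.1, -0.4, -2.8]
opening: 0.0599
```

Request:
carry_out:
  series: [0, 0, 0.05, 0, 0.4, 0, 0, 0.05, 0, 0.4, 0, 0, 0.05, 0, 0.4, 0, 0, 0.03, 0, 0.4, 0, 0, 0, 0, 0.4]

```text
t: 3.7
ee_pos: [0.4838, -0.4149, 0.3191]
ee_rot: [-2.059, 2.372, -0.007]
force: [0.1, 0.2, -4.9]
opening: 0.0595
```

```bash
python3 snap.py scene 3 40 60 280 240
```

```text
3.3333333333333335 3.75 [ 0.4831 -0.4143  0.3167] [-0.33  0.4  -4.83] 0.05959266556526035
```

View pics/scene3.png

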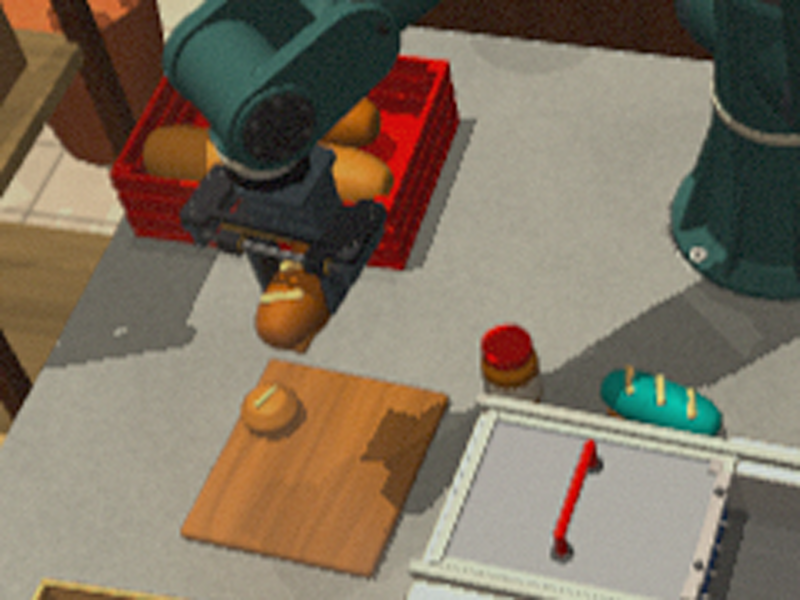

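The loaf is held level over the board, at crop (290,310), and the roll stayed put at (270,408). Now I carry and turn.

Request:
carry_out:
  series: [0.008, 0.03, 0, 5, 0.4, 0.008, 0.036, 0, 6, 0.4, 0.009, 0.036, 0, 6.5, 0.4, 0.009, 0.036, 0, 6.5, 0.4, 0.009, 0.036, 0, 6.5, 0.4]

```text
t: 4.38
ee_pos: [0.5254, -0.2388, 0.3138]
ee_rot: [2.614, -1.742, -0.005]
force: [-0.5, -0.6, -4.2]
opening: 0.0599
```

Request:
carry_out:
  series: [0.009, 0.036, 0, 6.5, 0.4, 0.009, 0.036, 0, 6.5, 0.4, 0.009, 0.036, 0, 6.5, 0.4, 0.009, 0.036, 0, 6.5, 0.4, 0.009, 0.036, 0, 6.5, 0.4]

```text
t: 5.0
ee_pos: [0.5703, -0.0591, 0.3138]
ee_rot: [2.997, -0.94, -0.005]
force: [0.4, -0.3, -3.8]
opening: 0.0598
```

Request:
carry_out:
  series: [0.008, 0.036, 0, 6.5, 0.4, 0.008, 0.036, 0, 6.5, 0.4, 0.008, 0.036, 0, 6.5, 0.4, 0.008, 0.036, 0, 6.3, 0.4, 0.008, 0.043, 0, 6, 0.4]

```text
t: 5.62
ee_pos: [0.6103, 0.1274, 0.3137]
ee_rot: [3.14, -0.084, -0.005]
force: [0.7, -0.1, -4.0]
opening: 0.06
```

Request:
carry_out:
  series: [0, 0, 0, 0, 0.4, 0, 0, 0, 0, 0.4]

```text
t: 5.88
ee_pos: [0.6104, 0.1263, 0.3143]
ee_rot: [3.14, -0.09, -0.004]
force: [0.1, -0.5, -3.4]
opening: 0.06
```

```bash
python3 snap.py scene 4 170 60 410 240; python3 -c "
from bench import telemetry as t
import numpy as np
P=[t.observe()['ee_rot']];a=P[0];print(a,2*np.degrees(np.arctan2(a[1],a[0])))"
```

```text
3.3333333333333335 5.925 [0.6106 0.1259 0.3147] [-0.14  0.11 -4.41] 0.059657241059558115
[ 3.13974003e+00 -9.06766005e-02 -2.99580636e-03] -3.3085177447930016
```

View pics/scene4.png

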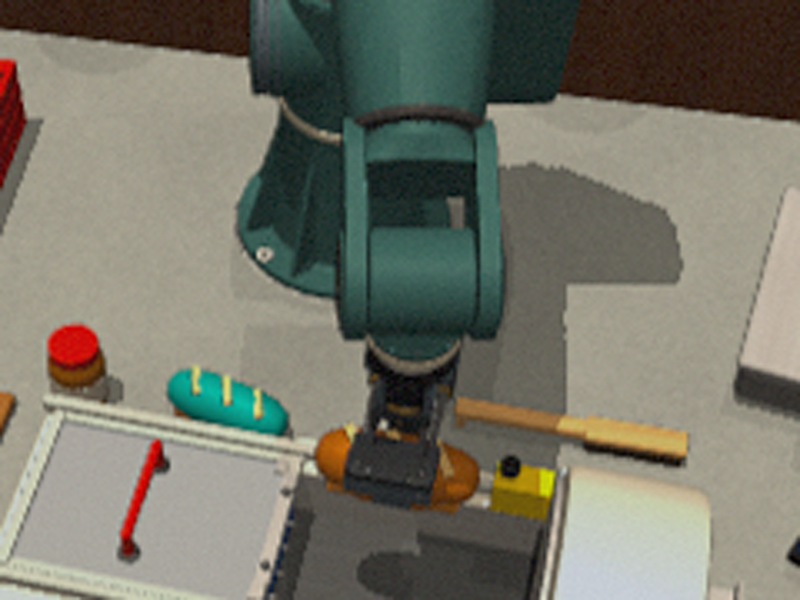

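Request:
carry_out:
  series: [0.001, 0, -0.03, -0.5, 0.4, 0, 0, -0.04, 0, 0.4, 0, 0, -0.04, 0, 0.4, 0, 0, -0.03, 0, 0.4, 0, 0, -0.02, 0, 0.4]

```text
t: 6.55
ee_pos: [0.6115, 0.1255, 0.1543]
ee_rot: [3.139, -0.105, -0.003]
force: [0.2, -0.3, -3.0]
opening: 0.0604
```

Request:
carry_out:
  series: [0, 0, -0.012, 0, 0.4, 0, 0, -0.01, 0, 0.4, 0, 0, -0.007, 0, 0.4, 0, 0, 0, 0, 0.4]

```text
t: 7.05
ee_pos: [0.6122, 0.1265, 0.1269]
ee_rot: [3.14, -0.103, -0.0]
force: [-0.5, 0.1, -3.2]
opening: 0.0601
```

```bash
python3 snap.py scene 5 170 60 410 240
```

```text
3.3333333333333335 7.1 [0.6124 0.1266 0.1272] [ 0.21  0.05 -4.69] 0.05973119483437128
```

View pics/scene5.png

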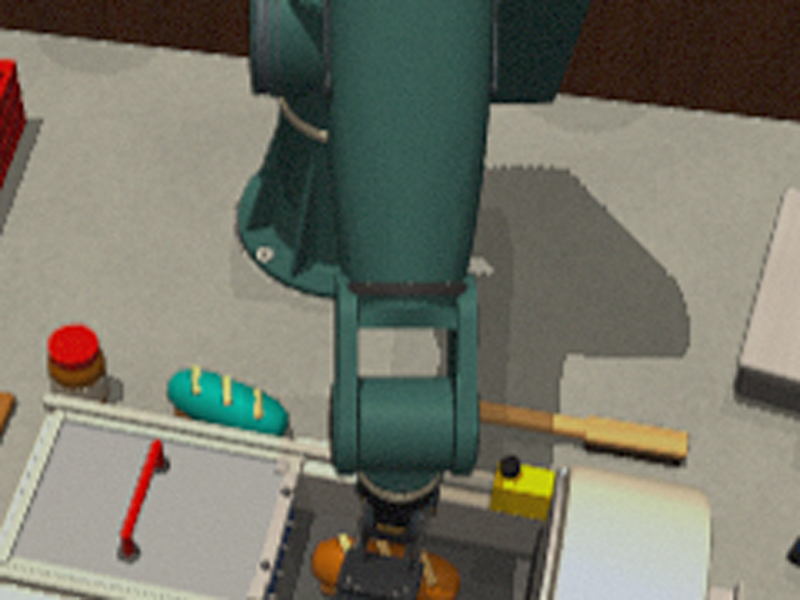

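The loaf hangs clear in the trough, at crop (385,570). I'll lower it the last ~14 mm slowly.

Request:
carry_out:
  series: [0, 0, -0.004, 0, 0.4, 0, 0, -0.003, 0, 0.4, 0, 0, -0.003, 0, 0.4, 0, 0, -0.001, 0, 0.4, 0, 0, 0, 0, 0.4]

```text
t: 7.72
ee_pos: [0.6122, 0.1265, 0.1158]
ee_rot: [3.14, -0.103, -0.0]
force: [-0.4, -0.0, -5.0]
opening: 0.0598
```

Request:
carry_out:
  series: [0, 0, -0.001, 0, 0.4, 0, 0, 0, 0, 0.4]

```text
t: 7.98
ee_pos: [0.6122, 0.1265, 0.1149]
ee_rot: [-3.14, 0.103, -0.0]
force: [-0.3, -0.1, -3.7]
opening: 0.0601
```

Request:
carry_out:
  series: [0, 0, -0.001, 0, 0.4, 0, 0, 0, 0, 0.4]

```text
t: 8.22
ee_pos: [0.6122, 0.1265, 0.1139]
ee_rot: [3.14, -0.103, -0.0]
force: [-0.5, 1.0, -3.7]
opening: 0.0602
```

Request:
carry_out:
  series: [0, 0, -0.001, 0, 0.4, 0, 0, 0, 0, 0.4]

```text
t: 8.48
ee_pos: [0.6123, 0.1265, 0.1132]
ee_rot: [3.14, -0.103, 0.0]
force: [-1.8, 0.1, 3.0]
opening: 0.0598
```

Request:
carry_out:
  series: [0, 0, -0.0005, 0, 0.4, 0, 0, 0, 0, 0.4]

```text
t: 8.72
ee_pos: [0.6123, 0.1265, 0.1132]
ee_rot: [3.14, -0.103, -0.0]
force: [-6.6, -1.3, 10.6]
opening: 0.0599
```

Request:
carry_out:
  series: [0, 0, 0.0005, 0, 0.4, 0, 0, 0, 0, 0.75, 0, 0, 0, 0, 0.95, 0, 0, 0, 0, 0.95, 0, 0, 0, 0, 0.95]

```text
t: 9.35
ee_pos: [0.6123, 0.1265, 0.1129]
ee_rot: [-3.14, 0.103, -0.0]
force: [0.3, -0.1, 0.1]
opening: 0.0868
```

Request:
carry_out:
  series: [0, 0, 0.01, 0, 0.95, 0, 0, 0.02, 0, 0.95, 0, 0, 0.05, 0, 0.95, 0, 0, 0.06, 0, 0.95, 0, 0, 0.04, 0, 0]

```text
t: 9.98
ee_pos: [0.6128, 0.1266, 0.2977]
ee_rot: [-3.139, 0.103, -0.006]
force: [1.2, 0.1, -0.2]
opening: 0.0792
```

Request:
carry_out:
  series: [-0.003, -0.04, 0, 0, 0, -0.004, -0.055, 0, 0, 0, -0.004, -0.055, 0, 0, 0, -0.004, -0.055, 0, 0, 0, -0.004, -0.055, 0, 0, 0]

```text
t: 10.6
ee_pos: [0.593, -0.1352, 0.2948]
ee_rot: [3.14, -0.103, 0.003]
force: [0.8, 0.4, 0.2]
opening: 0.0294
```

Request:
carry_out:
  series: [-0.001, -0.03, 0, 0, 0, 0, 0, -0.03, 0, 0, 0, 0, -0.02, 0, 0, 0, 0, 0, 0, 0]

```text
t: 11.1
ee_pos: [0.5916, -0.1629, 0.2422]
ee_rot: [-3.139, 0.102, 0.003]
force: [0.1, -0.8, -0.3]
opening: 0.0005
```

```bash
python3 snap.py scene 6 150 140 390 320;python3 snap.py top 6 140 85 400 235; python3 - <<'E'
from h import *
q=np.radians(-3.8);c,s=np.cos(q),np.sin(q)
p,d=load("scene",6);W=cloud("scene",d);x,y,z=W[...,0],W[...,1],W[...,2]
hsv=cv2.cvtColor(p,cv2.COLOR_RGB2HSV)
m=(z>.12)&(z<.17)&(x>.53)&(x<.68)&(y>.02)&(y<.25)&(hsv[...,1]>90)&(hsv[...,0]<25)
P=W[m];print(len(P),np.percentile(P,[2,50,98],axis=0).round(3),cv2.minAreaRect(P[:,:2].astype(np.float32)*1000))
E
```

```text
3.3333333333333335 11.15 [ 0.5922 -0.1631  0.2432] [ 0.56 -1.15  0.01] 0.0004474842753820822
3.076923076923077 11.2 [ 0.5926 -0.1632  0.2438] [-0.09 -0.47  0.56] 0.00025496704810807095
640 [[0.592 0.053 0.123]
 [0.627 0.125 0.149]
 [0.644 0.197 0.162]] ((605.4151000976562, 157.56729125976562), (86.6313247680664, 214.6757354736328), 20.61850929260254)
```

View pics/scene6.png

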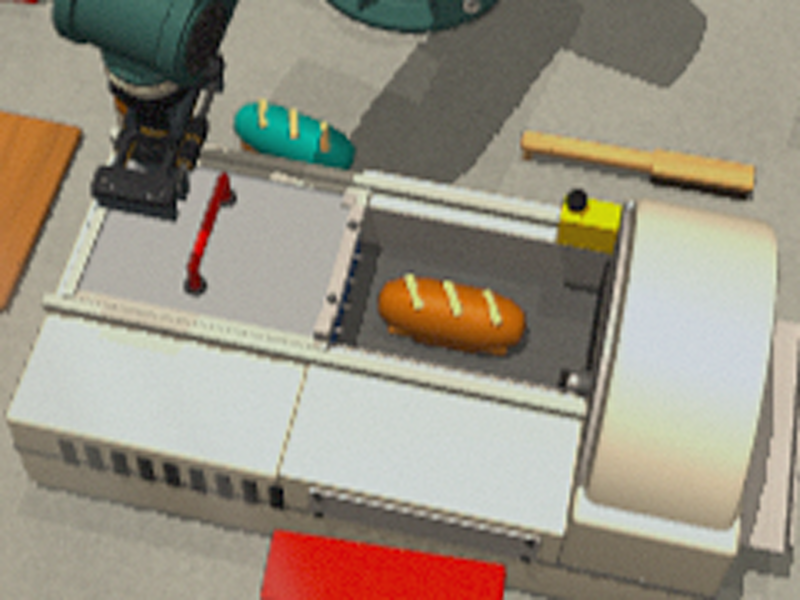

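View pics/top6.png

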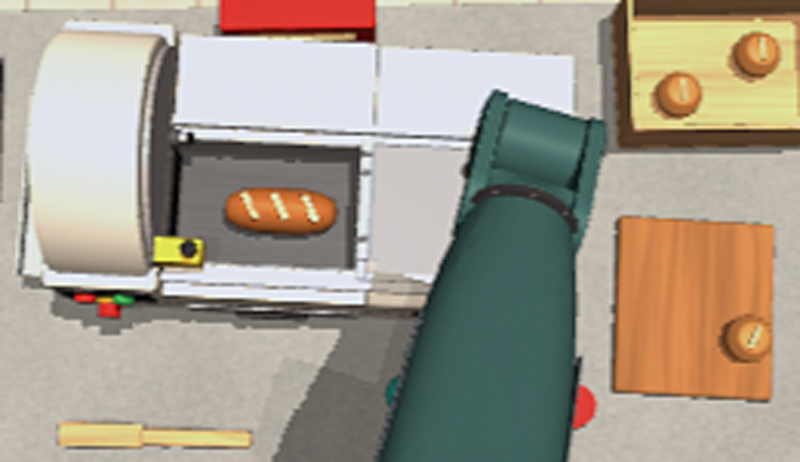

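The loaf lies flat and lengthwise in the bay, at scene crop (450,315) and top crop (280,210). The roll is unmoved. The fingers are behind the handle, so I lower and approach it.

Request:
carry_out:
  series: [0, 0, -0.03, 0, 0, 0, 0, -0.02, 0, 0, 0, 0, -0.004, 0, 0, 0, 0, 0, 0, 0]

```text
t: 11.7
ee_pos: [0.5925, -0.1635, 0.1894]
ee_rot: [3.14, -0.103, 0.0]
force: [-0.2, -0.1, 0.4]
opening: 0.0006
```

Request:
carry_out:
  series: [0.0003, 0.005, 0, 0, 0, 0.0003, 0.005, 0, 0, 0, 0.0002, 0.003, 0, 0, 0, 0.0001, 0.002, 0, 0, 0, 0, 0, 0, 0, 0]

```text
t: 12.32
ee_pos: [0.5932, -0.1483, 0.189]
ee_rot: [-3.14, 0.103, -0.0]
force: [-0.0, 0.5, 0.3]
opening: 0.0003
```

Request:
carry_out:
  series: [0.0002, 0.003, 0, 0, 0, 0.0002, 0.003, 0, 0, 0, 0.0003, 0.004, 0, 0, 0, 0.0003, 0.004, 0, 0, 0]

```text
t: 12.82
ee_pos: [0.5941, -0.1342, 0.1889]
ee_rot: [3.14, -0.103, -0.0]
force: [-1.5, -3.6, 1.5]
opening: 0.0004
```

Request:
carry_out:
  series: [0.0005, 0.008, 0, 0, 0, 0.0008, 0.012, 0, 0, 0, 0.001, 0.015, 0, 0, 0, 0.001, 0.015, 0, 0, 0, 0.001, 0.015, 0, 0, 0]

```text
t: 13.45
ee_pos: [0.5984, -0.0689, 0.189]
ee_rot: [3.139, -0.103, -0.0]
force: [-1.5, -6.6, 1.0]
opening: 0.0005
```

Request:
carry_out:
  series: [0.001, 0.015, 0, 0, 0, 0.001, 0.015, 0, 0, 0, 0.001, 0.015, 0, 0, 0, 0.001, 0.015, 0, 0, 0, 0.0005, 0.008, 0, 0, 0]

```text
t: 14.08
ee_pos: [0.6028, -0.0005, 0.1889]
ee_rot: [-3.14, 0.102, 0.0]
force: [-1.9, -3.4, 1.0]
opening: 0.0004
```

```bash
cat > g.py <<'E'
from h import *
import sys
from bench import telemetry
q=np.radians(-3.8);c,s=np.cos(q),np.sin(q)
def loc(W): W=np.asarray(W);dx=W[...,0]-.6128;dy=W[...,1]-.1417;return np.stack([dx*c+dy*s,-dx*s+dy*c,W[...,2]],-1)
p,d=load("scene",sys.argv[1]);L=loc(cloud("scene",d));hsv=cv2.cvtColor(p,cv2.COLOR_RGB2HSV);H,S,V=cv2.split(hsv)
m=((H<8)|(H>172))&(S>150)&(V>70)&(L[...,2]>.19)&(L[...,2]<.23)&(abs(L[...,0])<.09)&(L[...,1]<.1)&(L[...,1]>-.33)
P=L[m];print("handle loc",len(P),P.mean(0).round(4),P.min(0).round(3),P.max(0).round(3),"guard",-.020-np.median(P[:,1]))
o=telemetry.observe();print("tcp loc",loc(o["ee_pos"]).round(4),o["force"].round(2))
E
python3 snap.py scene 7 150 140 390 320; python3 g.py 0;python3 g.py 7
```

```text
3.3333333333333335 14.125 [ 0.6029 -0.      0.1889] [-0.8   0.71 -0.62] 0.0006978469257554289
handle loc 106 [ 0.0085 -0.2683  0.2125] [-0.054 -0.274  0.193] [ 0.063 -0.264  0.223] guard 0.24811354958365547
tcp loc [-0.0005 -0.1421  0.1889] [-0.8   0.71 -0.62]
handle loc 37 [ 0.0368 -0.1182  0.2094] [-0.012 -0.123  0.19 ] [ 0.064 -0.114  0.221] guard 0.09823134571732671
tcp loc [-0.0005 -0.1421  0.1889] [-0.8   0.71 -0.62]
```

View pics/scene7.png

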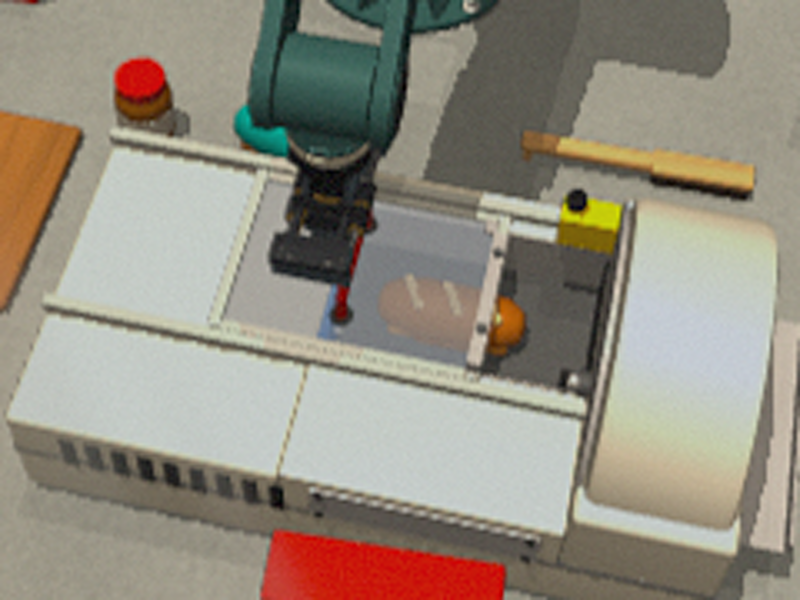

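The guard slides over the loaf without touching it. The strike bar is at crop (490,290), the handle at (355,265), and the guard reads ≈0.098. Pushing on.

Request:
carry_out:
  series: [0.0005, 0.008, 0, 0, 0, 0.0008, 0.012, 0, 0, 0, 0.0008, 0.012, 0, 0, 0, 0.0008, 0.012, 0, 0, 0, 0.0005, 0.008, 0, 0, 0]

```text
t: 14.75
ee_pos: [0.6062, 0.0509, 0.1889]
ee_rot: [3.14, -0.103, -0.0]
force: [-1.0, -4.7, 1.2]
opening: 0.0006
```

Request:
carry_out:
  series: [0.0003, 0.005, 0, 0, 0, 0.0003, 0.004, 0, 0, 0, 0.0003, 0.004, 0, 0, 0]

```text
t: 15.12
ee_pos: [0.6071, 0.0633, 0.1889]
ee_rot: [3.139, -0.103, -0.001]
force: [-3.4, -10.7, 1.8]
opening: 0.0004
```

```bash
python3 snap.py scene 8 250 160 370 250; python3 g.py 8
```

```text
6.666666666666667 15.175 [0.6071 0.0636 0.1889] [-0.72 -0.3  -0.66] 0.0004943272348645608
handle loc 23 [ 0.0573 -0.0558  0.2074] [ 0.047 -0.06   0.19 ] [ 0.063 -0.052  0.221] guard 0.03607812341693134
tcp loc [-0.0005 -0.0783  0.1889] [-0.72 -0.3  -0.66]
```

View pics/scene8.png

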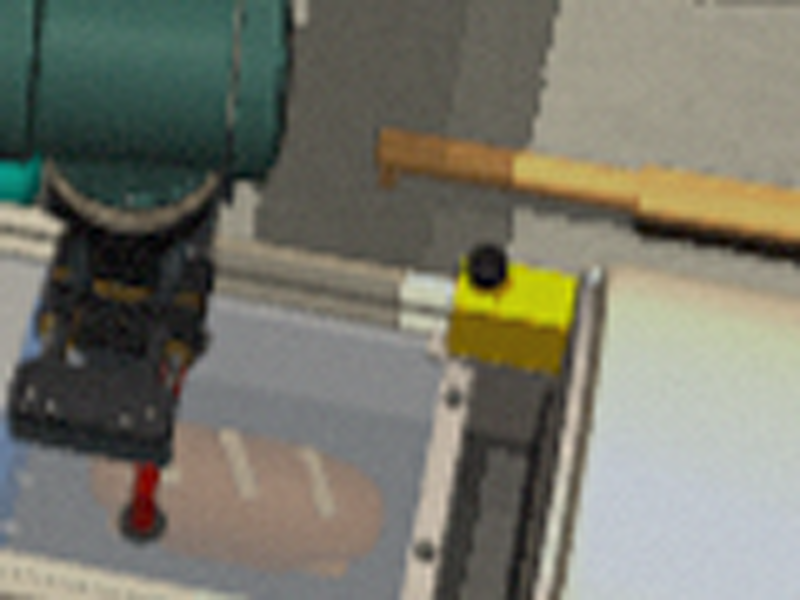

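Guard ≈0.036, with the strike bar at crop (440,480) not yet under the latch. From here I creep.

Request:
carry_out:
  series: [0.0002, 0.003, 0, 0, 0, 0.0002, 0.003, 0, 0, 0, 0.0001, 0.002, 0, 0, 0, 0, 0, 0, 0, 0]

```text
t: 15.68
ee_pos: [0.6077, 0.0715, 0.1889]
ee_rot: [3.14, -0.103, -0.0]
force: [-1.5, -3.8, 0.3]
opening: 0.0006
```

Request:
carry_out:
  series: [0.0001, 0.002, 0, 0, 0, 0.0001, 0.002, 0, 0, 0, 0, 0, 0, 0, 0]

```text
t: 16.05
ee_pos: [0.6079, 0.0752, 0.1889]
ee_rot: [3.139, -0.103, -0.0]
force: [-0.7, -7.2, -1.0]
opening: 0.0006
```

Request:
carry_out:
  series: [0.0001, 0.002, 0, 0, 0, 0.0001, 0.002, 0, 0, 0, 0, 0, 0, 0, 0]

```text
t: 16.42
ee_pos: [0.6082, 0.0789, 0.1889]
ee_rot: [3.139, -0.103, 0.0]
force: [-0.6, -10.0, 0.5]
opening: 0.0002
```

Request:
carry_out:
  series: [0.0001, 0.001, 0, 0, 0, 0, 0, 0, 0, 0]

```text
t: 16.68
ee_pos: [0.6082, 0.0799, 0.1889]
ee_rot: [3.139, -0.103, -0.0]
force: [-0.9, -9.2, 0.7]
opening: 0.0003
```

Request:
carry_out:
  series: [0.0001, 0.001, 0, 0, 0, 0, 0, 0, 0, 0]

```text
t: 16.92
ee_pos: [0.6083, 0.081, 0.1889]
ee_rot: [3.139, -0.103, -0.0]
force: [-0.9, -8.4, 0.2]
opening: 0.0004
```

Request:
carry_out:
  series: [0.0001, 0.001, 0, 0, 0, 0, 0, 0, 0, 0]

```text
t: 17.18
ee_pos: [0.6084, 0.0821, 0.1889]
ee_rot: [3.139, -0.103, -0.0]
force: [-1.9, -6.5, 0.9]
opening: 0.0003
```

```bash
python3 snap.py scene 9 250 160 370 250; python3 g.py 9; python3 - <<'E'
from h import *
for k in (0,6,8,9):
    p,d=load("scene",k);W=cloud("scene",d);hsv=cv2.cvtColor(p,cv2.COLOR_RGB2HSV)
    sub=p[190:206,315:335].max(-1)<70; vv,uu=np.nonzero(sub); print(k,"dark knob px",sub.sum(),uu.mean()+315,vv.mean()+190)
E
```

```text
6.666666666666667 17.225 [0.6084 0.082  0.1889] [-0.67 -9.13  1.08] 0.0006146313313542666
handle loc 21 [ 0.058  -0.0363  0.2077] [ 0.05  -0.041  0.19 ] [ 0.065 -0.032  0.219] guard 0.016628156198811302
tcp loc [-0.0005 -0.0598  0.1889] [-0.67 -9.13  1.08]
0 dark knob px 29 322.7241379310345 199.58620689655172
6 dark knob px 29 322.7241379310345 199.58620689655172
8 dark knob px 31 322.5806451612903 199.4516129032258
9 dark knob px 35 322.74285714285713 198.71428571428572
```

View pics/scene9.png

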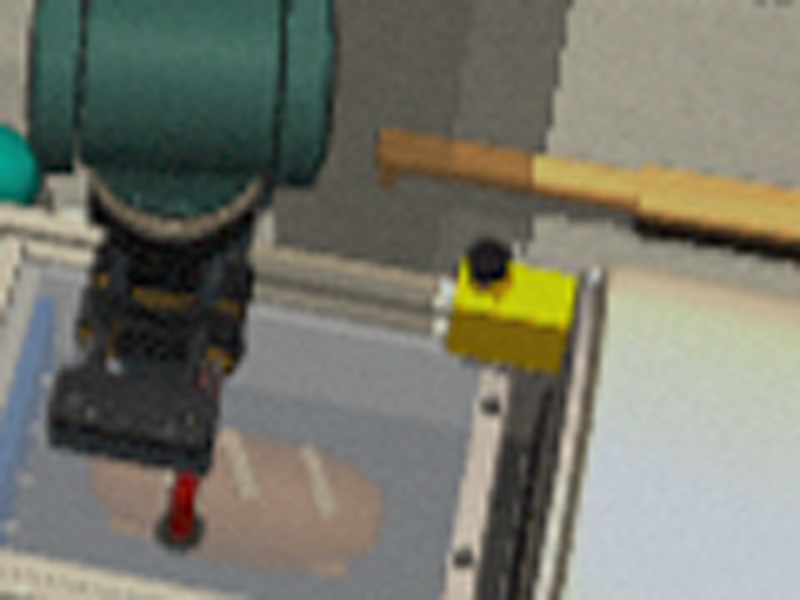

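The knob has risen about 1 px (crop (488,262) from (488,268)), so the bolt is lifting and the click is still to come. Guard ≈0.017. I go on in 1 mm steps.

Request:
carry_out:
  series: [0.0001, 0.001, 0, 0, 0, 0, 0, 0, 0, 0]

```text
t: 17.48
ee_pos: [0.6085, 0.0833, 0.1888]
ee_rot: [3.14, -0.103, -0.0]
force: [-0.9, -3.7, 0.0]
opening: 0.0004
```

Request:
carry_out:
  series: [0.0001, 0.001, 0, 0, 0, 0, 0, 0, 0, 0]

```text
t: 17.73
ee_pos: [0.6088, 0.0849, 0.189]
ee_rot: [-3.139, 0.103, -0.001]
force: [-0.2, -0.1, 0.2]
opening: 0.0001
```

Request:
carry_out:
  series: [0.0001, 0.001, 0, 0, 0, 0, 0, 0, 0, 0]

```text
t: 17.98
ee_pos: [0.6089, 0.0857, 0.189]
ee_rot: [-3.14, 0.103, -0.0]
force: [-0.1, 0.1, -0.4]
opening: 0.0009
```

Request:
carry_out:
  series: [0, 0.001, 0, 0, 0, 0, 0, 0, 0, 0]

```text
t: 18.23
ee_pos: [0.6087, 0.0866, 0.1889]
ee_rot: [-3.14, 0.103, -0.0]
force: [-0.2, 0.6, 0.0]
opening: 0.0003
```

```bash
python3 snap.py scene 10 250 160 370 250; python3 g.py 10; python3 - <<'E'
from h import *
for k in (8,9,10):
    p,d=load("scene",k)
    sub=p[190:206,315:335].max(-1)<70; vv,uu=np.nonzero(sub); print(k,"dark knob px",sub.sum(),uu.mean()+315,vv.mean()+190)
E
```

```text
6.666666666666667 18.275 [0.6087 0.0866 0.1889] [-0.17  0.6  -0.44] 0.0001826291619625663
handle loc 26 [ 0.0496 -0.0301  0.208 ] [-0.008 -0.035  0.191] [ 0.064 -0.026  0.219] guard 0.010095318641047877
tcp loc [-0.0004 -0.0553  0.1889] [-0.17  0.6  -0.44]
8 dark knob px 31 322.5806451612903 199.4516129032258
9 dark knob px 35 322.74285714285713 198.71428571428572
10 dark knob px 31 322.5806451612903 199.4516129032258
```

View pics/scene10.png

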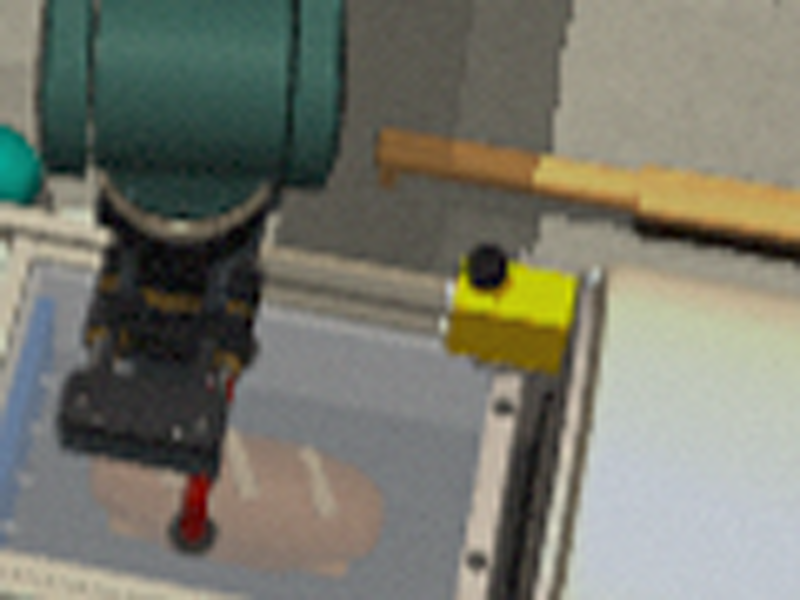

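The knob is back down at crop (488,268), the push force dropped to 0 and the handle jumped ahead, so the latch has clicked at guard ≈0.010. Backing off and checking that it holds.

Request:
carry_out:
  series: [-0.0005, -0.008, 0, 0, 0, -0.0007, -0.01, 0, 0, 0, 0, 0, 0.03, 0, 0, 0, 0, 0.05, 0, 0, 0, 0, 0.06, 0, 0]

```text
t: 18.9
ee_pos: [0.6069, 0.0677, 0.3297]
ee_rot: [3.14, -0.104, -0.003]
force: [0.9, 0.1, 1.1]
opening: 0.0008
```

Request:
carry_out:
  series: [0, -0.05, 0.03, 0, 0, -0.02, -0.055, 0, 0, 0, -0.02, -0.055, 0, 0, 0, -0.02, -0.055, 0, 0, 0, 0, 0, 0, 0, 0]

```text
t: 19.52
ee_pos: [0.5461, -0.1499, 0.3591]
ee_rot: [3.139, -0.11, 0.0]
force: [-0.4, 0.5, 0.3]
opening: 0.0001
```

Request:
carry_out:
  series: [0, 0, 0, 0, 0.5, 0, 0, 0, 0, 0.5, 0, 0, 0, 0, 0.5]

```text
t: 19.9
ee_pos: [0.5478, -0.1456, 0.3588]
ee_rot: [-3.14, 0.101, 0.0]
force: [-1.0, -0.2, 0.1]
opening: 0.0278
```

```bash
python3 snap.py scene 11 100 140 420 340; python3 g.py 11;python3 snap.py top 11 60 85 400 260; python3 - <<'E'
from h import *
p,d=load("scene",11)
sub=p[190:206,315:335].max(-1)<70; vv,uu=np.nonzero(sub); print("dark knob px",sub.sum(),uu.mean()+315,vv.mean()+190)
E
```

```text
2.5 19.95 [ 0.5478 -0.1457  0.3588] [ 0.5  -0.56  0.12] 0.03157554400225218
handle loc 109 [ 0.0107 -0.0311  0.2128] [-0.055 -0.037  0.191] [ 0.063 -0.026  0.221] guard 0.011125615916417045
tcp loc [-0.0458 -0.2911  0.3588] [ 0.5  -0.56  0.12]
2.3529411764705883 20.0 [ 0.5477 -0.1458  0.3588] [-0.83  1.06 -0.37] 0.03574747451995706
dark knob px 29 322.7241379310345 199.58620689655172
```

View pics/scene11.png

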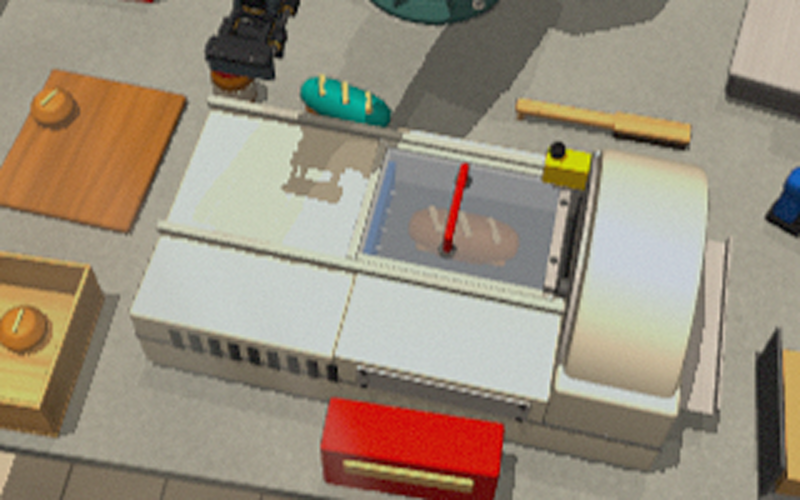

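View pics/top11.png

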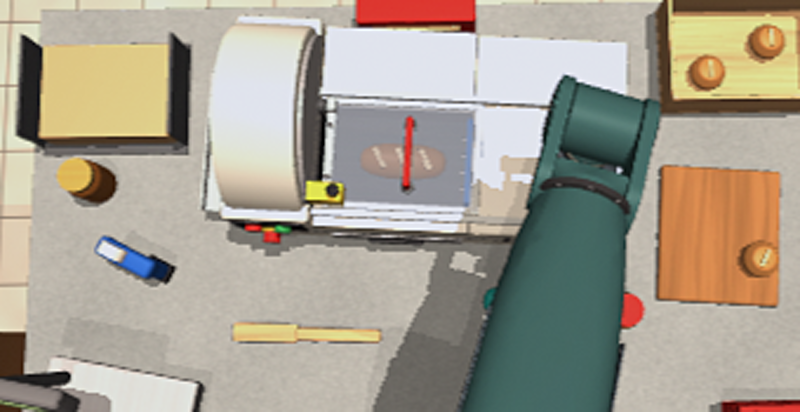

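Guard holds at ≈0.011 with nothing touching it. The knob is down, the loaf lies flat under the guard at top crop (405,160), and the other objects are in place. Handing in.

```bash
python3 -c "
from bench import order
print(order.close_job())"
```

```text
the job is handed in; nothing more can be done
None
```

The job is done and handed in at about 20 s of robot time. The loaf lies flat and lengthwise in the loading bay, and the guard is shut and latched over it.

- **Loaf:** I gripped it at 12 N and lowered it slowly. At touchdown the wrist force was at most about 12 N, and then I released it. The last pictures show it flat and lengthwise under the guard.
- **Guard:** I pushed the handle with closed fingers, in 1 mm steps near the end. The push force read about 10 N. The knob rose about one pixel and fell back, and the force dropped to zero as the handle jumped ahead of the fingers. I then pulled clear without loading the buffer further.
- **Last checks:** With the robot clear, the guard held its position for over a second and the knob was down. The roll, jar, brush and label gun looked unmoved. The arm partly hid the jar in the last views.
- **One disagreement:** My camera estimate of the latched guard opening was 0.010 to 0.011 m, while the stated range ends at 0.010 m. That is within the roughly 2 mm camera error.

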